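Hold open the lid over the empty topping cup

ROBOT

A 6-joint arm with a two-finger parallel gripper is mounted at the origin on a cart in front of the work surface, level with it; the furniture and walls round the work are solid. World frame = base frame: x ahead of the robot, y to its left, z up, the work surface at z = 0. Lengths are in m, angles in rad, forces in N, time in s.
With the tool pointing down it reaches from about 0.35 to 0.8 m from the base axis. Payload 7.3 kg.
Tool frame: the origin (TCP) lies on the centre line of the jaws, within the pads' length; the fingertips stand 11 mm ahead of it and the grasp point (between the pads) lies 8 mm behind it; z points along the fingers, y is the line along which they close (so a half turn about z gives the same grasp; the last joint's range is limited). The gripper opens to 85 mm and grips with 20 to 120 N. Pads are 22 mm wide; open, the fingers measure 114 mm over their backs; the gripper's body (76 mm by 85 mm) begins 54 mm behind the grasp point. The pads swing forward as they close: fully open they stand 13 mm farther back than shut.
Start: joints at [1.129, 0.342, 1.524, -0, 1.275, -0.146], TCP at [0.153, 0.502, 0.242] pointing down, gripper open.
Joint ranges: [-2.53, 2.53], [-0.77, 2.02], [0.04, 2.7], [-1, 4.14], [0.28, 2.66], [-3.11, 3.11]. Speed limits (rad/s): [2.57, 2.57, 3.14, 3.14, 3.14, 3.14].

INTERFACE

Orientations are given as a unit quaternion [x, y, z, w].
In Python, from workcell import reach, move_straight, movej, command_gripper, hold, solve_ik, read_state, get_image, camera_model, PlanningError, finish_job, search_frame, masks_of gives the robot as it stands. Calls block until the motion is done:
- reach(position, orientation): joint-space move of the TCP to a pose.
- move_straight(position, orientation=None, speed=0.15, max_force=None): straight line of the TCP; orientation=None keeps the orientation; speed is the mean speed in m/s. With max_force (N) it stops when the force on the tool has changed by that much, and returns True; else False.
- movej(angles): joint-space move.
- command_gripper(opening, force=None): finger opening in m; force is the grip in N (None keeps the last); returns when the fingers have stopped.
- hold(seconds).
- solve_ik(position, orientation): joint angles nearest the present ones, or None.
- read_state(): the state.
- get_image(name): name is "scene" or "top" or "wrist"; returns (picture, depth): 480x640x3 uint8, red, green, blue; 480x640 float32, m along the optical axis (not along the pixel's ray), 0 where there is no reading.
- camera_model(name): a dict with "K" (3x3 intrinsics, pixels), "R" (3x3) and "t" (3): a world point X has camera coordinates R X + t; the wrist camera has in their place "tool_from_camera" (4x4, takes a point from camera to tool coordinates, whose origin is the TCP and whose axes are the flange's). Camera axes: x right, y down, z forward; pixel columns grow to the right and rows downward; lengths in m; the calibration is good to about 2 mm. The wrist camera is an equidistant fisheye: a pixel r from the principal point sees the ray r / f radians off the axis. A picture is of the moment at which its call begins: read the wrist's pose just before it. camera_model takes no time and is no camera call.
A pose or a line that the arm cannot do raises PlanningError and nothing moves.
- finish_job(): hands the job in; it is judged then, once.
Trained networks look in the newest picture that a camera, given by its name, has taken for a name from the list of things; names that differ only in an ending like _2 or _b are one class to them, and where a whole thing is asked for, a point or a joint stands for the part that bears it (a point fixed in the world has none). Each returns a list of dicts, best first, with "confidence" (0 to 1); they miss things now and then, are a little off and sometimes report something else, mostly with a low value. They report only what shows in the picture. A call takes as long as a camera call.
- search_frame(name, camera): "rect" ([left, top, right, bottom] in pixels, round what is visible of it).
- masks_of(name, camera): "mask" (480x640 bool, what is visible of it) and "rect" ([left, top, right, bottom] in pixels, round what is visible of it).
The state is a dict: "time_s": time; "joint_positions": joint angles; "dq": joint speeds; "tau": joint torques, N m; "eef_pos": TCP position; "eef_rot": TCP orientation; "contact_force": force on the tool from outside, world axes, zero at the start; "torque": the same for the moment, N m; "grip_width": finger opening in m; "grip_force": force on a finger pad.
Only numpy, scipy, OpenCV 4.12 (cv2) and the standard library are available. Lean on these libraries where they do the work, as an engineer would, in place of code of your own. Each camera call takes 0.05 s, during which the arm holds its last target. There are 200 camera calls.

TASK

One of the three cups in the topping keeper has run out of nibs. Find it through the clear lids, lift that lid by its knob and hold it open at 60 degrees from shut (well short of upright, where it could flop over backwards) for the colleague who comes with the refill jar; the lid falls shut by itself, so finish with your fingers still holding it there and do not let it drop on the way. Keep the other two lids shut, and leave the cups and everything else on the table where they are.

Things in the scene. Friction and masses are not known exactly. Their poses are not given: they have to be found in the camera images.
- keeper: Topping keeper: low steel housing 156 x 348 x 88 mm, fixed to the table, three wells in a row, each under its own clear hinged lid with a ball knob in front. Origin: centre of its underside; x from the knob side to the hinge side (hinge axis at +70 mm), y along the row to the left well (wells at +110, 0, -110 mm), z up. Yaw within 0.25 rad of the robot's axes.
- lid_left (a joint): Hinge of the left (+y) lid: 0 shut, grows as its front edge rises, rad (60 degrees = 1.047), end stop 1.75. Lid: clear panel in a steel frame, 101 mm wide, 8 mm thick, 148 mm from hinge axis to front edge, 0.2 to 0.4 kg. No stay and no spring: it falls shut when let go below upright; lifting takes 1 to 3 N at the knob.
- lid_left_knob (a point): Centre of the left (+y) lid's black ball knob, 27 mm diameter, on a 9 mm stem, its centre 34 mm out from the front edge in the lid's plane; 182 mm from the hinge axis; shut, 93 mm above the table with free space below and 110 mm to the next knob. Lid's axes: shut, x to the hinge, y along it, z up. Gripped from above with fingers closing along y, the ball pivots between the pads, tool upright.
- lid_left_hinge (a point): Point on the hinge axis, at the middle of the left (+y) lid's rear edge, 96 mm above the table. Frame of the lid: the axis is its y. The knob moves on a circle of 182 mm radius about it, up and away from the robot.
- well_left (a point): Centre of the floor of the left (+y) well (112 mm front to back, about 100 mm wide, floor 36 mm above the table, 52 mm deep), under the left (+y) lid; axes as the keeper.
- lid_mid (a joint): Hinge of the middle lid: 0 shut, grows as its front edge rises, rad (60 degrees = 1.047), end stop 1.75. Lid: clear panel in a steel frame, 101 mm wide, 8 mm thick, 148 mm from hinge axis to front edge, 0.2 to 0.4 kg. No stay and no spring: it falls shut when let go below upright; lifting takes 1 to 3 N at the knob.
- lid_mid_knob (a point): Centre of the middle lid's black ball knob, 27 mm diameter, on a 9 mm stem, its centre 34 mm out from the front edge in the lid's plane; 182 mm from the hinge axis; shut, 93 mm above the table with free space below and 110 mm to the next knob. Lid's axes: shut, x to the hinge, y along it, z up. Gripped from above with fingers closing along y, the ball pivots between the pads, tool upright.
- lid_mid_hinge (a point): Point on the hinge axis, at the middle of the middle lid's rear edge, 96 mm above the table. Frame of the lid: the axis is its y. The knob moves on a circle of 182 mm radius about it, up and away from the robot.
- well_mid (a point): Centre of the floor of the middle well (112 mm front to back, about 100 mm wide, floor 36 mm above the table, 52 mm deep), under the middle lid; axes as the keeper.
- lid_right (a joint): Hinge of the right (-y) lid: 0 shut, grows as its front edge rises, rad (60 degrees = 1.047), end stop 1.75. Lid: clear panel in a steel frame, 101 mm wide, 8 mm thick, 148 mm from hinge axis to front edge, 0.2 to 0.4 kg. No stay and no spring: it falls shut when let go below upright; lifting takes 1 to 3 N at the knob.
- lid_right_knob (a point): Centre of the right (-y) lid's black ball knob, 27 mm diameter, on a 9 mm stem, its centre 34 mm out from the front edge in the lid's plane; 182 mm from the hinge axis; shut, 93 mm above the table with free space below and 110 mm to the next knob. Lid's axes: shut, x to the hinge, y along it, z up. Gripped from above with fingers closing along y, the ball pivots between the pads, tool upright.
- lid_right_hinge (a point): Point on the hinge axis, at the middle of the right (-y) lid's rear edge, 96 mm above the table. Frame of the lid: the axis is its y. The knob moves on a circle of 182 mm radius about it, up and away from the robot.
- well_right (a point): Centre of the floor of the right (-y) well (112 mm front to back, about 100 mm wide, floor 36 mm above the table, 52 mm deep), under the right (-y) lid; axes as the keeper.
- cup_empty: Empty steel prep cup, 72 mm diameter, 41 mm high, standing loose in one of the three wells, bare metal inside. Which well varies. Origin: centre of its underside.
- cup_nibs_a: Steel prep cup 70 mm diameter, 36 mm high, filled with brown nibs, standing loose in one of the wells. Origin: centre of its underside.
- cup_nibs_b: Second steel prep cup 70 mm diameter, 36 mm high, filled with brown nibs, standing loose in one of the wells. Origin: centre of its underside.
- refill_jar: Tall jar of nibs with a white cap, 80 mm diameter, 163 mm high, beside the keeper; the colleague will use it. Bystander. Origin: centre of its underside.
- scoop: Pressed steel scoop with a tube handle, 226 x 65 x 57 mm, lying on the table. Bystander. Origin: under its middle.
- spare_cup: Empty steel cup, 64 mm diameter, 33 mm high, on the table beside the keeper. Bystander. Origin: centre of its underside.
- bowl: Steel mixing bowl, 218 mm diameter, 86 mm high, on the table at the left. Bystander. Origin: centre of its underside.
- spoon: Wooden spoon, 295 x 46 x 14 mm, lying at the right near the robot. Bystander. Origin: under its middle.
- spare_cup_b: Smaller empty steel cup, 58 mm diameter, 29 mm high, on the table next to the other one. Bystander. Origin: centre of its underside.

How it is judged:
By the outcome, as a careful person would: the job done as asked, in the order asked, and still so for the second after the job is handed in, while the arm keeps its last pose, push and grip.
It also fails if it takes over 35 s, if anything falls off the work surface, if the arm or the gripper's body presses on something with over 40 N, if the wrist force passes 120 N, or if a joint passes its speed limit or range.

## Working session

There is one attempt and no reset: what is moved stays moved. The work goes in short steps, each a Python script; the robot and the scene stay as the last script left them, time stands still between calls to the robot, and variables do not carry over. Pictures are saved under pics/ and viewed, at most 10 in all, crops included, and the job is handed in when it is done.

```bash
mkdir -p pics
python3 - <<'E'
from workcell import *
import cv2,numpy as np
for c in("top","scene"):
    p,d=get_image(c); cv2.imwrite(f"pics/{c}.png",p[:,:,::-1]); np.savez(f"{c}.npz",p=p,d=d)
    m=camera_model(c); print(c,m)
    for n in("lid_left_knob","lid_mid_knob","lid_right_knob","cup_empty","cup_nibs_a","keeper"):
        print(n,[(np.round(r["rect"]),round(r["confidence"],2)) for r in search_frame(n,c)])
print(read_state())
E
```

```text
top {'K': array([[552.36932935,   0.        , 324.71405574],
       [  0.        , 552.36932935, 240.35152865],
       [  0.        ,   0.        ,   1.        ]]), 'R': array([[ 0.01745282, -0.99982103,  0.00730159],
       [-0.98157673, -0.01852313, -0.19016838],
       [ 0.19026959, -0.0038481 , -0.98172434]]), 't': array([0.0094648 , 0.53791647, 1.48358218])}
lid_left_knob [(array([265., 183., 312., 257.]), 0.88), (array([252., 168., 399., 256.]), 0.7)]
lid_mid_knob [(array([307., 174., 349., 250.]), 0.68), (array([264., 182., 310., 257.]), 0.5), (array([454., 217., 523., 274.]), 0.46), (array([257., 171., 400., 257.]), 0.28)]
lid_right_knob [(array([345., 168., 386., 240.]), 0.89)]
cup_empty []
cup_nibs_a [(array([204., 193., 236., 229.]), 0.47)]
keeper [(array([253., 168., 397., 255.]), 0.61), (array([448., 280., 503., 377.]), 0.44)]
scene {'K': array([[611.40744577,   0.        , 308.29249988],
       [  0.        , 611.40744577, 239.99023713],
       [  0.        ,   0.        ,   1.        ]]), 'R': array([[-0.50531564, -0.86287861, -0.00982874],
       [-0.50476653,  0.3047
[... 501 characters left out ...]
joint_positions': array([ 1.12900887e+00,  3.41941115e-01,  1.52411719e+00,  1.17038039e-05,
        1.27541569e+00, -1.46013776e-01]), 'dq': array([ 3.57055664e-04,  9.52648117e-05, -1.22139952e-03, -2.10732389e-04,
       -1.77370143e-03, -9.17204560e-04]), 'tau': array([-9.89204491e-04, -4.33449054e+01, -2.46240717e+01, -3.38977534e-04,
        1.26138420e-04, -2.35770989e-05]), 'eef_pos': array([0.15301127, 0.50221228, 0.24234608]), 'eef_rot': array([1.47350055e-01, 9.89084404e-01, 5.84093282e-05, 1.18291220e-05]), 'contact_force': array([-0.07529714,  0.07954924,  0.77889533]), 'torque': array([ 0.04708243,  0.02062698, -0.02428532]), 'grip_force': 0.0, 'grip_width': 0.0850584974531583}
```

Run:
```python
import cv2
a=cv2.imread("pics/top.png")[140:290,180:420]; cv2.imwrite("pics/topc.png",cv2.resize(a,None,fx=3.3,fy=3.3,interpolation=cv2.INTER_CUBIC))
a=cv2.imread("pics/scene.png"); cv2.imwrite("pics/scenec.png",cv2.resize(a[190:310,220:380],None,fx=5,fy=5,interpolation=cv2.INTER_CUBIC))
```

```text
(no output)
```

View pics/topc.png

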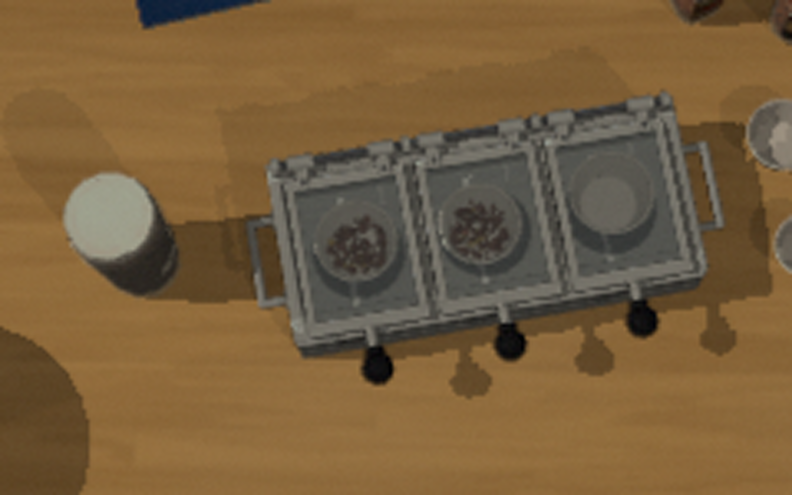

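View pics/scenec.png

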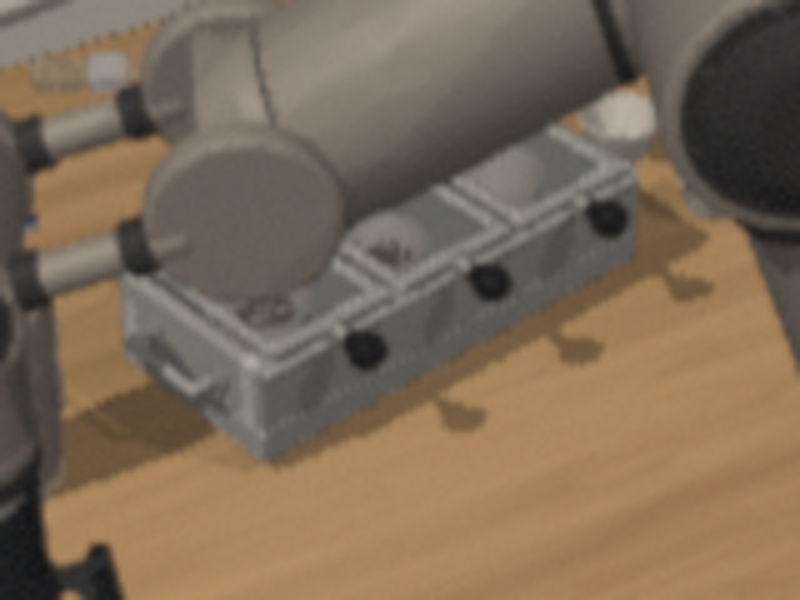

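View pics/top.png

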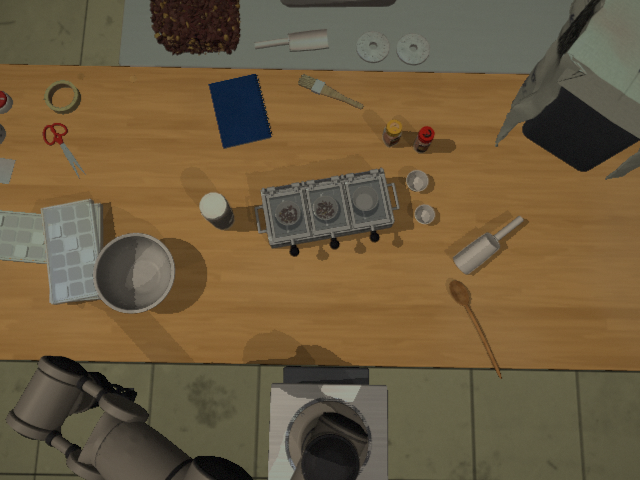

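The right (-y) cup shows bare metal; the other two hold brown nibs. The knobs are at about (294,251), (335,244) and (374.5,237) in the top picture. Next I'll fit the keeper pose from the knobs in both fixed cameras.

```bash
cat > h.py <<'E'
import numpy as np,cv2,json
from scipy.optimize import least_squares
from scipy.spatial.transform import Rotation as Ro
from workcell import *
def blobs(p,x0,y0,x1,y1,th=45):
    m=(p[y0:y1,x0:x1].max(2)<th).astype(np.uint8)
    n,l,s,c=cv2.connectedComponentsWithStats(m)
    return [(s[i,4],c[i]+[x0,y0]) for i in range(1,n) if s[i,4]>15]
def knobs(P):
    x,y,a=P; return np.array([[x-.112*np.cos(a)-k*np.sin(a), y-.112*np.sin(a)+k*np.cos(a), .093] for k in(.11,0,-.11)])
def proj(X,m):
    c=X@m["R"].T+m["t"]; u=c@m["K"].T; return u[:,:2]/u[:,2:]
def quat(a,flip=False):
    y=np.array([-np.sin(a),np.cos(a),0])*(-1 if flip else 1); z=np.array([0,0,-1.])
    return Ro.from_matrix(np.c_[np.cross(y,z),y,z]).as_quat()
E
python3 - <<'E'
from h import *
o={}
for c,b in(("top",(280,225,390,260)),("scene",(285,222,350,268))):
    o[c]=blobs(np.load(c+".npz")["p"],*b); print(c,o[c])
T=np.array(sorted([q[1].tolist() for q in o["top"]])); S=np.array(sorted([q[1].tolist() for q in o["scene"]]))
def fit(cs):
    f=lambda P:np.concatenate([(proj(knobs(P),camera_model(c))-V).ravel() for c,V in cs])
    r=least_squares(f,[.5,0,.1]); print(r.x,np.round(r.fun,2),knobs(r.x)[2]); return r.x
fit([("top",T)])
if len(S)==3: fit([("scene",S)]);P=fit([("top",T),("scene",S)]); json.dump(list(P),open("P.json","w"))
for fl in(0,1):
    for z in(.25,):print(solve_ik(knobs(P)[2]*[1,1,0]+[0,0,z],quat(P[2],fl)))
E
```

```text
top [(np.int32(77), array([373.97402597, 236.02597403])), (np.int32(77), array([334.05194805, 243.1038961 ])), (np.int32(77), array([294.03896104, 250.12987013]))]
scene [(np.int32(36), array([341.13888889, 233.30555556])), (np.int32(35), array([317.71428571, 246.2       ])), (np.int32(41), array([292.58536585, 259.65853659]))]
[0.63247479 0.01575771 0.1963301 ] [-0.11  0.03  0.05 -0.03  0.06 -0.  ] [ 0.54408425 -0.11397707  0.093     ]
[0.63093278 0.0170649  0.19425311] [ 0.06  0.01 -0.11 -0.06  0.04  0.05] [ 0.54227298 -0.11248601  0.093     ]
[0.63223506 0.01606873 0.19570784] [-0.26  0.1  -0.09  0.06 -0.08  0.11  0.21 -0.29 -0.02 -0.37  0.08 -0.26] [ 0.54376381 -0.11361102  0.093     ]
[-3.43941144e-01  3.92454835e-01  1.42594614e+00 -4.44089210e-16
  1.32319168e+00 -2.11044531e+00]
[-3.43941144e-01  3.92454835e-01  1.42594614e+00 -4.44089210e-16
  1.32319168e+00  1.03114735e+00]
```

Run:
```python
from h import *
P=json.load(open("P.json")); k=knobs(P)[2]; q=quat(P[2],1)
reach([k[0],k[1],.22],q)
s=read_state(); p,d=get_image("wrist"); cv2.imwrite("pics/w1.png",p[:,:,::-1]); np.savez("w1.npz",p=p,pos=s["eef_pos"],rot=s["eef_rot"])
m=camera_model("wrist"); print(m["K"],m["tool_from_camera"],s["time_s"],s["eef_pos"],s["contact_force"])
Tw=np.eye(4);Tw[:3,:3]=Ro.from_quat(s["eef_rot"]).as_matrix();Tw[:3,3]=s["eef_pos"]
C=np.linalg.inv(Tw@m["tool_from_camera"])
for X in knobs(P):
    c=(C@np.r_[X,1])[:3]; r=np.hypot(c[0],c[1]); th=np.arctan2(r,c[2]); K=m["K"]
    print(K[0,2]+K[0,0]*th*c[0]/r, K[1,2]+K[1,1]*th*c[1]/r, c)
print([(r["rect"],r["confidence"]) for r in search_frame("lid_right_knob","wrist")])
```

```text
[[371.64829954   0.         313.55999762]
 [  0.         371.64829954 239.27506002]
 [  0.           0.           1.        ]] [[ 5.63073742e-04 -9.58847800e-01 -2.83920023e-01  7.22474641e-02]
 [ 9.99999719e-01  6.80662376e-04 -3.15504477e-04  4.86084436e-04]
 [ 4.95774451e-04 -2.83919766e-01  9.58847913e-01 -1.31920761e-01]
 [ 0.00000000e+00  0.00000000e+00  0.00000000e+00  1.00000000e+00]] 3.2833 [ 0.54388539 -0.11275448  0.22008206] [-0.36870109  0.31735379 -0.14757758]
59.128869973725045 234.11703940618494 [-0.21956207 -0.00445113  0.26894995]
169.79867908139528 233.75142390766328 [-0.10956233 -0.00420963  0.26894666]
314.1643917307673 233.79195960163986 [ 0.0004374  -0.00396814  0.26894338]
[([243.0, 1.1, 390.0, 252.7], 0.87)]
```

View pics/w1.png

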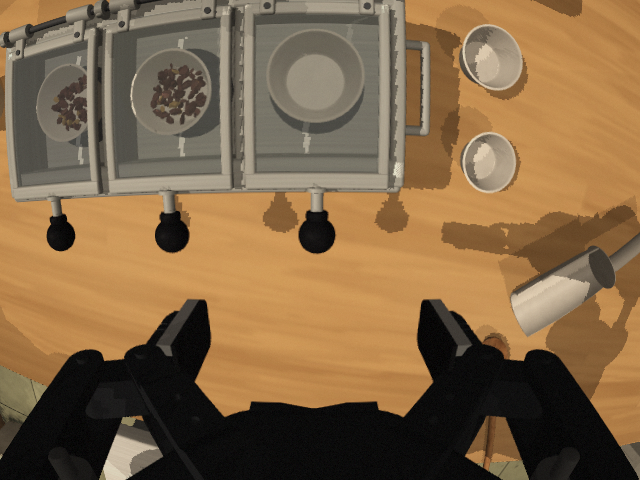

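Empty cup confirmed under the right lid. Its knob is at (317,233), about 3 px right of the prediction, so the target shifts about 2 mm along the closing line. Now descend and grip.

Run:
```python
from h import *
P=json.load(open("P.json")); a=P[2]; q=quat(a,1)
b=[v for v in blobs(np.load("w1.npz")["p"],290,208,345,262,40)]; print(b)
sh=(317.3-314.16)/371.6*.27*.85; print(sh)
P[0]+=sh*np.sin(a); P[1]-=sh*np.cos(a); json.dump(P,open("P2.json","w"))
k=knobs(P)[2]
command_gripper(.065)
move_straight([k[0],k[1],.13],q,speed=.12)
print(move_straight([k[0],k[1],.085],q,speed=.06,max_force=8))
s=read_state(); print(s["eef_pos"],k,s["contact_force"])
p,d=get_image("wrist"); cv2.imwrite("pics/w2.png",p[:,:,::-1])
command_gripper(.02,45)
s=read_state(); print(s["time_s"],s["eef_pos"],s["grip_width"],s["grip_force"],s["contact_force"],s["torque"])
p,d=get_image("wrist"); cv2.imwrite("pics/w3.png",p[:,:,::-1])
```

```text
[(np.int32(1141), array([316.49956179, 232.39088519]))]
0.001939262648008603
False
[ 0.5443977  -0.11562301  0.08522803] [ 0.54414092 -0.11551327  0.093     ] [ 0.63297656 -0.12732086  1.24426815]
6.025 [ 0.54411888 -0.11487957  0.08551122] 0.024126238005975104 43.902132511138916 [-1.89128127  4.48848964  5.16134525] [ 0.7460241   0.21711529 -0.03557347]
```

View pics/w3.png

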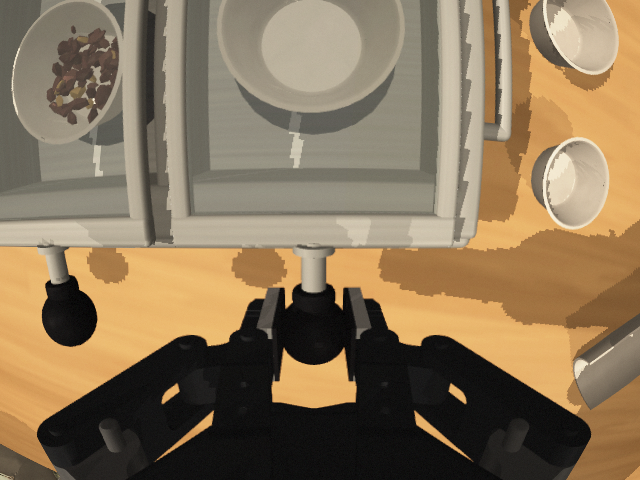

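The ball at (315,325) is centred between the pads and well inside them. I'll lift along the arc and stop if the grip or force goes bad.

Run:
```python
from h import *
P=json.load(open("P2.json")); a=P[2]; q=quat(a,1); k=knobs(P)[2]
u=np.array([np.cos(a),np.sin(a),0]); h=k+.182*u; h[2]=.096; e=np.arcsin(3/182)
for g in list(range(6,61,6)):
    t=np.radians(g)-e; X=h-.182*np.cos(t)*u+[0,0,.182*np.sin(t)-.008]
    move_straight(X,q,speed=.08)
    s=read_state(); print(g,np.round(s["eef_pos"]-X,4),round(s["grip_width"],4),round(s["grip_force"],1),np.round(s["contact_force"],1),round(s["time_s"],2))
    if s["grip_width"]<.021 or np.linalg.norm(s["contact_force"])>30: print("STOP");break
p,d=get_image("wrist"); cv2.imwrite("pics/w4.png",p[:,:,::-1])
p,d=get_image("top"); np.savez("top2.npz",p=p,d=d);cv2.imwrite("pics/t2.png",cv2.resize(p[140:290,230:430,::-1],None,fx=4,fy=4))
p,d=get_image("scene"); cv2.imwrite("pics/s2.png",cv2.resize(p[120:320,200:450,::-1],None,fx=3,fy=3));
```

```text
6 [-0.0001  0.0006  0.0001] 0.0244 44.2 [ 1.7  5.1 -4.1] 6.47
12 [-0.0003  0.0005  0.    ] 0.0241 44.2 [ 0.6  4.8 -3.5] 6.86
18 [-0.0002  0.0006  0.0003] 0.0242 44.2 [-0.7  6.3 -3.8] 7.25
24 [0.0002 0.0006 0.0006] 0.0246 44.3 [ 0.5  6.2 -3.4] 7.64
30 [0.0001 0.0007 0.0006] 0.0245 44.3 [ 0.3  4.7 -3.5] 8.03
36 [0.0002 0.0007 0.0007] 0.0244 44.3 [ 0.   5.8 -4.5] 8.43
42 [0.0002 0.0007 0.0007] 0.0247 44.4 [-1.4  5.7 -3.6] 8.82
48 [0.0001 0.0007 0.0006] 0.0246 44.4 [ 0.4  5.4 -3.2] 9.21
54 [0.     0.0007 0.0006] 0.0244 44.5 [-1.3  5.  -3.2] 9.6
60 [-0.      0.0007  0.0005] 0.0243 44.6 [-1.5  5.6 -3.1] 9.99
```

View pics/w4.png

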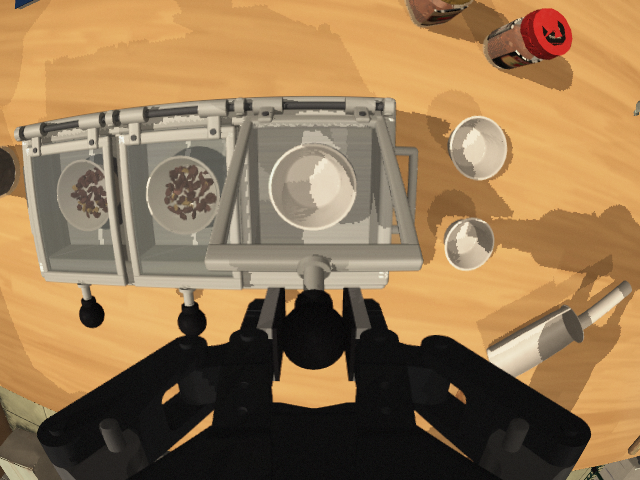

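View pics/s2.png

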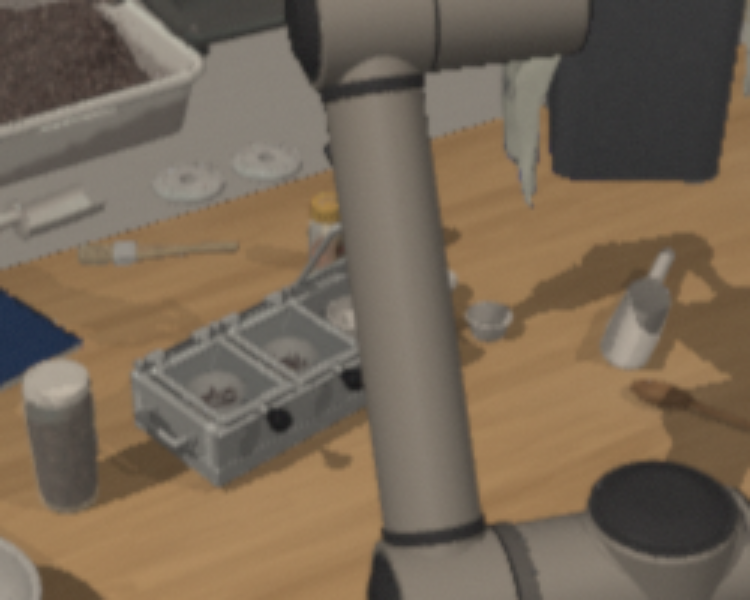

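The right lid is open and the other two are shut. The ball is at (314,331), essentially where it sat between the pads at grasp (about 1 mm shift), so the lid angle is about 60°.

Run:
```python
from h import *
hold(.5); s=read_state(); print(s["grip_width"],s["grip_force"],s["contact_force"],s["eef_pos"],s["time_s"]); print(finish_job())
```

```text
0.024526159613463674 44.554662108421326 [-1.43903847  5.29723217 -3.31111601] [ 0.63061136 -0.09768257  0.24444622] 10.6417
the job is handed in; nothing more can be done
None
```

The empty cup was under the right (-y) lid; I lifted that lid to about 60° (estimated from the arm's position and the wrist picture), the gripper is still holding its knob, the other two lids stayed shut, and the job was handed in at 10.6 s.

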